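# Put three swapped spice bottles back on their own coasters

### The job

The spice bottles have been put back on each other's coasters. Stand every bottle upright in the middle of the coaster whose colour matches its cap (red, green, black); the plain wooden coaster is free for parking a bottle meanwhile. Do not knock any bottle over.

Things in the scene. Friction and masses are not known exactly. Their poses are not given: they have to be found in the camera images.
- bottle_red: clear spice bottle with a red screw cap, round, 44 mm in diameter, 108 mm tall, 80 g; stands on a coaster at the start, upright or leaning up to 0.08 rad. Origin: centre of its underside; z up its axis. Grip it by the cap, which is fixed, straight, 40 mm in diameter, from 85 to 108 mm above the underside (gripping low on the body, the palm may hit the cap)
- bottle_green: clear spice bottle with a green screw cap, round, 44 mm in diameter, 108 mm tall, 80 g; stands on a coaster at the start, upright or leaning up to 0.08 rad. Origin: centre of its underside; z up its axis. Grip it by the cap, which is fixed, straight, 40 mm in diameter, from 85 to 108 mm above the underside (gripping low on the body, the palm may hit the cap)
- bottle_black: clear spice bottle with a black screw cap, round, 44 mm in diameter, 108 mm tall, 80 g; stands on a coaster at the start, upright or leaning up to 0.08 rad. Origin: centre of its underside; z up its axis. Grip it by the cap, which is fixed, straight, 40 mm in diameter, from 85 to 108 mm above the underside (gripping low on the body, the palm may hit the cap)
- coaster_red: round wooden coaster with a red inlay, 68 mm, that shows round the foot of the bottle on it; 76 mm in diameter, 6 mm thick, fixed on a dark board on a trolley ahead and to the left. Origin: centre of its underside, 6 mm above the trolley top; its flat top is at z = 0.012. The four coasters lie in a row that runs away from the robot, at least 75 mm apart: grip across the row
- coaster_green: round wooden coaster with a green inlay, 68 mm, that shows round the foot of the bottle on it; 76 mm in diameter, 6 mm thick, fixed on a dark board on a trolley ahead and to the left. Origin: centre of its underside, 6 mm above the trolley top; its flat top is at z = 0.012. The four coasters lie in a row that runs away from the robot, at least 75 mm apart: grip across the row
- coaster_black: round wooden coaster with a black inlay, 68 mm, that shows round the foot of the bottle on it; 76 mm in diameter, 6 mm thick, fixed on a dark board on a trolley ahead and to the left. Origin: centre of its underside, 6 mm above the trolley top; its flat top is at z = 0.012. The four coasters lie in a row that runs away from the robot, at least 75 mm apart: grip across the row
- coaster_plain: round coaster all of pale wood, the spare one, empty at the start; 76 mm in diameter, 6 mm thick, fixed on a dark board on a trolley ahead and to the left. Origin: centre of its underside, 6 mm above the trolley top; its flat top is at z = 0.012. The four coasters lie in a row that runs away from the robot, at least 75 mm apart: grip across the row

How it is judged:
By the outcome, as a careful person would: the job done as asked, in the order asked, and still so for the second after the job is handed in, with the robot touching nothing.
It also fails if it takes over 83 s, if anything falls off the work surface, if the arm or the gripper's body presses on something with over 40 N, if the wrist force passes 120 N, or if a joint passes its speed limit or range.

### The arm

A 6-joint arm with a two-finger parallel gripper is mounted at the origin on a cart in front of the work surface, level with it; the furniture and walls round the work are solid. World frame = base frame: x ahead of the robot, y to its left, z up, the work surface at z = 0. Lengths are in m, angles in degrees, forces in N, time in s.
With the tool pointing down it reaches from about 0.35 to 0.725 m from the base axis. Payload 4.3 kg.
Tool frame: the origin (TCP) lies on the mounting face of the last link; the fingertips stand 173 mm ahead of it and the grasp point (between the pads) lies 155 mm ahead of it; z points along the fingers, y is the line along which they close (so a half turn about z gives the same grasp; the last joint's range is limited). The gripper opens to 85 mm and grips with 20 to 120 N. Pads are 22 mm wide; open, the fingers measure 114 mm over their backs; the gripper's body (76 mm by 85 mm) begins 54 mm behind the grasp point. The pads swing forward as they close: fully open they stand 13 mm farther back than shut.
Start: joints at [58.023, 21.618, 4.641, 73.018, 0, 83.68], TCP at [0.249, 0.518, 0.405] pointing down, gripper open.
Joint ranges: [-156.06, 156.06], [-48.1, 94.91], [-58.44, 69.94], [-101.28, 121.22], [-78.64, 73.56], [-180, 180]. Speed limits (degrees/s): [147.25, 147.25, 180, 180, 180, 180].

### API

Orientations are given as a 3x3 rotation matrix whose columns are the frame's x, y, z axes.
In Python, from rig import r, jaws, inverse_kinematics, viewer, job gives the robot as it stands. Calls block until the motion is done:
- r.reach(position, orientation): joint-space move of the TCP to a pose.
- r.move_l(position, attitude=None, velocity=0.15, threshold=None): straight line of the TCP; attitude=None keeps the orientation; velocity is the mean speed in m/s. With threshold (N) it stops when the force on the tool has changed by that much, and returns True; else False.
- r.set_joints(angles): joint-space move.
- jaws.command_gripper(opening, squeeze=None): finger opening in m; squeeze is the grip in N (None keeps the last); returns when the fingers have stopped.
- r.pause(seconds).
- inverse_kinematics(position, orientation): joint angles nearest the present ones, or None.
- viewer.read_camera(name): name is "scene" or "top" or "wrist"; returns (picture, depth): 384x512x3 uint8, blue, green, red; 384x512 float32, m along the optical axis (not along the pixel's ray), 0 where there is no reading.
- viewer.calibration(name): a dict with "fx", "fy", "cx", "cy" (pixels), "xyz" and "attitude" of the camera in the world; the wrist camera has in their place "T_tool_cam" (4x4, takes a point from camera to tool coordinates, whose origin is the TCP and whose axes are the flange's). Camera axes: x right, y down, z forward; pixel columns grow to the right and rows downward; lengths in m; the calibration is good to about 2 mm. A picture is of the moment at which its call begins: read the wrist's pose just before it. calibration takes no time and is no camera call.
A pose or a line that the arm cannot do raises r.MotionError and nothing moves.
- job.finish_job(): hands the job in; it is judged then, once.
Readings, each from a call of its own:
- r.get_clock(): time.
- r.get_qpos(): joint angles.
- r.get_joint_vel(): joint speeds.
- r.get_joint_torque(): joint torques, N m.
- r.get_position(): TCP position.
- r.get_eef_rot(): TCP orientation.
- r.get_wrist_force(): force on the tool from outside, world axes, zero at the start.
- r.get_moment(): the same for the moment, N m.
- r.get_grip_width(): finger opening in m.
- r.get_grip_force(): force on a finger pad.
Only numpy, scipy, OpenCV 4.12 (cv2) and the standard library are available. Lean on these libraries where they do the work, as an engineer would, in place of code of your own. Each camera call takes 0.05 s, during which the arm holds its last target. There are 200 camera calls.

## Working session

There is one attempt and no reset: what is moved stays moved. The work goes in short steps, each a Python script; the robot and the scene stay as the last script left them, time stands still between calls to the robot, and variables do not carry over. Pictures are saved under pics/ and viewed, at most 14 in all, crops included, and the job is handed in when it is done.

```bash
ls; mkdir -p pics; python3 - <<'E'
from rig import r,jaws,viewer
import cv2,numpy as np
for n in("scene","top","wrist"):
    p,d=viewer.read_camera(n); cv2.imwrite(f"pics/{n}0.png",p); np.savez(f"{n}0.npz",p=p,d=d)
    print(n,viewer.calibration(n))
print(r.get_clock(),r.get_position(),r.get_eef_rot(),r.get_wrist_force())
E
```

```text
pics
scene {'fx': 366.74653276127873, 'fy': 366.74653276127873, 'cx': 257.30062205532244, 'cy': 193.79012118009766, 'xyz': array([0.06970369, 0.94891386, 0.67651681]), 'attitude': array([[-0.87213335, -0.34863118,  0.34327792],
       [-0.48895108,  0.64630057, -0.58585187],
       [-0.01761449, -0.67878706, -0.73412387]])}
top {'fx': 406.6771399883951, 'fy': 406.6771399883951, 'cx': 252.98481874827, 'cy': 193.7886935509603, 'xyz': array([0.26603888, 0.42693882, 0.89261287]), 'attitude': array([[ 2.76155064e-03, -9.95474388e-01,  9.49900892e-02],
       [-9.99724783e-01, -5.35351700e-04,  2.34536226e-02],
       [-2.32966275e-02, -9.50287147e-02, -9.95201894e-01]])}
wrist {'fx': 290.3305337239571, 'fy': 290.3305337239571, 'cx': 252.9542689763092, 'cy': 190.11363461361753, 'T_tool_cam': array([[-3.67637718e-04, -9.62148146e-01, -2.72526714e-01,
         6.95354636e-02],
       [ 9.99999818e-01, -2.23473263e-04, -5.60030477e-04,
         5.84937924e-04],
       [ 4.77929851e-04, -2.72526870e-01,  9.62148053e-01,
         3.19413782e-02],
       [ 0.00000000e+00,  0.00000000e+00,  0.00000000e+00,
         1.00000000e+00]])}
0.15 [0.24883465 0.51812061 0.40396042] [[-9.01405623e-01  4.32974771e-01 -8.66760800e-04]
 [ 4.32975592e-01  9.01404647e-01 -1.34115806e-03]
 [ 2.00614608e-04 -1.58421369e-03 -9.99998725e-01]] [-0.13173719 -0.88096997  0.37141604]
```

View pics/top0.png

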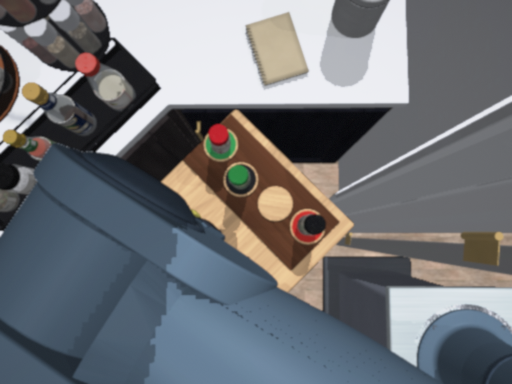

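View pics/scene0.png

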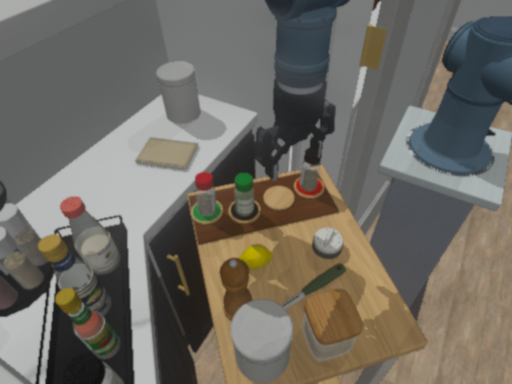

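View pics/wrist0.png

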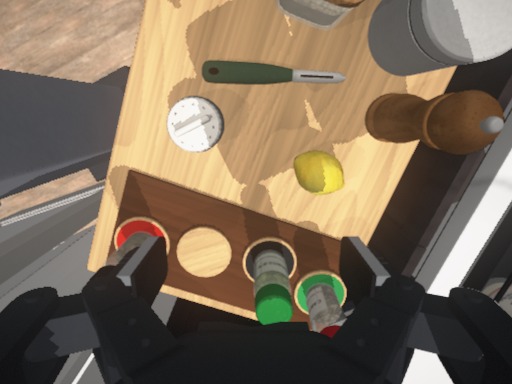

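Top view: red cap (219,133) stands on the green coaster, green cap (238,177) on black, plain coaster empty (275,203), and black cap (308,225) on red. The scene and wrist views agree. Next I rectify the coaster-top and cap-top planes.

```bash
cat > vis.py <<'E'
import numpy as np,cv2
X0,Y0,N,S=0.14,0.28,380,1000.   # 1 mm per pixel; col=x, row=y
def rect(p,cal,z):
    R=np.array(cal["attitude"]);t=np.array(cal["xyz"])
    xs,ys=np.meshgrid(X0+np.arange(N)/S,Y0+np.arange(N)/S)
    c=(np.stack([xs,ys,np.full_like(xs,z)],-1)-t)@R
    u=c[...,0]/c[...,2]*cal["fx"]+cal["cx"];v=c[...,1]/c[...,2]*cal["fy"]+cal["cy"]
    return cv2.remap(p,u.astype(np.float32),v.astype(np.float32),cv2.INTER_LINEAR)
def cloud(d,cal):
    v,u=np.indices(d.shape);m=d>0
    c=np.stack([(u-cal["cx"])/cal["fx"]*d,(v-cal["cy"])/cal["fy"]*d,d],-1)
    return c@np.array(cal["attitude"]).T+np.array(cal["xyz"]),m
E
python3 - <<'E'
from rig import r,viewer
from vis import *
R=np.array(r.get_eef_rot());t=np.array(r.get_position())
out=[]
for n in("top","scene","wrist"):
    f=np.load(n+"0.npz");cal=viewer.calibration(n)
    if n=="wrist":
        T=cal["T_tool_cam"];cal=dict(cal,attitude=R@T[:3,:3],xyz=R@T[:3,3]+t)
    out.append(rect(f["p"],cal,.012))
    P,m=cloud(f["d"],cal)
    hsv=cv2.cvtColor(f["p"],cv2.COLOR_BGR2HSV)
    roi=m&(abs(P[...,0]-.33)<.19)&(abs(P[...,1]-.47)<.19)
    b=roi&(P[...,2]>-.01)&(P[...,2]<.02);print(n,"z hist",np.histogram(P[...,2][b],bins=10))
    top=(roi&(P[...,2]>.09)&(P[...,2]<.135)).astype(np.uint8)
    k,l,s,c=cv2.connectedComponentsWithStats(top)
    for i in range(1,k):
        if s[i,4]>40:
            q=P[l==i];print(c[i],s[i,4],q.mean(0).round(4),q.min(0).round(3),q.max(0).round(3),np.median(hsv[l==i],0))
cv2.imwrite("pics/rect0.png",np.hstack(out[:2]))
cv2.imwrite("pics/rectw.png",out[2])
E
```

```text
top z hist (array([  12,  161, 1934, 3076, 2046, 4164, 1154, 1451,  469,   14]), array([-8.29450514e-03, -5.50182606e-03, -2.70914699e-03,  8.35320883e-05,
        2.87621116e-03,  5.66889024e-03,  8.46156932e-03,  1.12542484e-02,
        1.40469275e-02,  1.68396065e-02,  1.96322856e-02]))
[217.74655647 134.63360882] 363 [0.4556 0.5141 0.1174] [0.438 0.495 0.09 ] [0.477 0.534 0.123] [178. 205. 189.]
[237.43895349 174.61918605] 344 [0.3769 0.4752 0.1185] [0.359 0.457 0.097] [0.398 0.495 0.124] [ 67. 162. 133.]
[313.73878628 223.75989446] 379 [0.283 0.33  0.118] [0.264 0.308 0.09 ] [0.302 0.35  0.124] [113.  27.  30.]
scene z hist (array([   7,   48, 2325, 4822,  935, 2810,  512, 1182,  502,  143]), array([-0.00748798, -0.00474219, -0.0019964 ,  0.00074939,  0.00349518,
        0.00624097,  0.00898676,  0.01173255,  0.01447834,  0.01722412,
        0.01996991]))
[311.17391304 159.3236715 ] 207 [0.2794 0.3413 0.1073] [0.262 0.319 0.09 ] [0.3   0.349 0.124] [15. 28. 43.]
[203.90988372 181.80232558] 344 [0.4526 0.523  0.1126] [0.437 0.499 0.09 ] [0.475 0.538 0.123] [ 16.  153.5 134. ]
[243.5988024  182.85329341] 334 [0.3748 0.4854 0.1132] [0.359 0.461 0.09 ] [0.396 0.5   0.124] [ 64.5 158.5  93. ]
wrist z hist (array([   17, 11738, 16959,  1377, 10503,   440,  4161,  1451,   503,
         170]), array([-0.00626162, -0.00363629, -0.00101095,  0.00161439,  0.00423972,
        0.00686506,  0.0094904 ,  0.01211573,  0.01474107,  0.01736641,
        0.01999175]))
[346.25217391   2.93913043] 115 [0.1441 0.6544 0.0975] [0.14  0.649 0.09 ] [0.148 0.66  0.103] [ 14. 130. 109.]
[102.47572816 271.5776699 ] 206 [0.2652 0.3381 0.1069] [0.263 0.324 0.09 ] [0.269 0.346 0.119] [11. 71. 44.]
[272.47222222 304.22222222] 1296 [0.3718 0.4815 0.1139] [0.358 0.46  0.09 ] [0.395 0.499 0.121] [ 65. 164. 146.]
[329.62  329.265] 200 [0.44   0.5221 0.0995] [0.437 0.508 0.09 ] [0.448 0.535 0.112] [100.5 197.   99. ]
```

View pics/rect0.png

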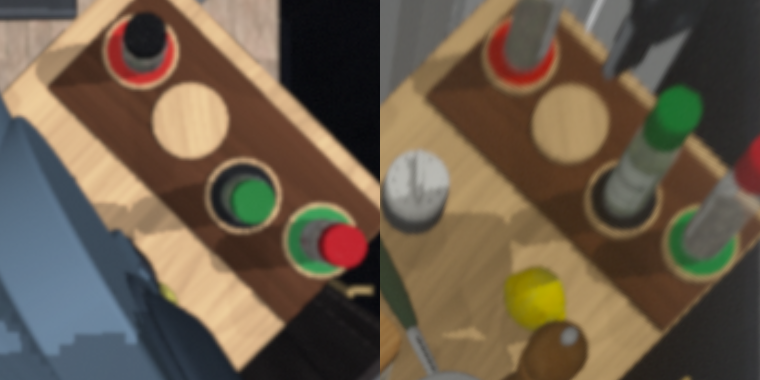

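The left panel (top camera) shows coaster centres near red (141,50), plain (190,120), black (243,195) and green (319,240), in mm pixels. The row is slightly bent. Now I fit the circles precisely.

```bash
cat >> vis.py <<'E'
from scipy.optimize import differential_evolution
def fitc(img,c0,rad,span=10):
    g=cv2.GaussianBlur(img,(0,0),1.5).astype(np.float32).max(2)
    a=np.linspace(0,2*np.pi,180,endpoint=False)
    def s(c):
        f=lambda q:cv2.remap(g,(c[0]+q*np.cos(a)).astype(np.float32)[None],(c[1]+q*np.sin(a)).astype(np.float32)[None],cv2.INTER_LINEAR)[0]
        return -np.clip(f(rad-1.5)-f(rad+2.5),-20,60).mean()
    o=differential_evolution(s,[(c0[0]-span,c0[0]+span),(c0[1]-span,c0[1]+span)],seed=0,popsize=30,tol=1e-6)
    return o.x[0]/S+X0,o.x[1]/S+Y0,-o.fun
COA=dict(red=(141,50),plain=(190,120),black=(243,195),green=(319,240))
def caps(P,m,bgr):
    """cap-top discs from depth: {centroid ...}"""
    roi=m&(abs(P[...,0]-.35)<.21)&(abs(P[...,1]-.45)<.2)
    t=(roi&(P[...,2]>.112)&(P[...,2]<.135)).astype(np.uint8)
    k,l,s,c=cv2.connectedComponentsWithStats(t);out=[]
    for i in range(1,k):
        if 100<s[i,4]<3000:
            q=P[l==i];(x,y),rr=cv2.minEnclosingCircle(q[:,:2].astype(np.float32))
            A=np.c_[q[:,:2]-q[:,:2].mean(0),np.ones(len(q))];n=np.linalg.lstsq(A,q[:,2],rcond=None)[0]
            out.append((np.round([x,y,rr],4),q.mean(0).round(4),-n[:2].round(3),np.median(bgr[l==i],0)))
    return out
E
python3 - <<'E'
from rig import r,viewer
from vis import *
R=np.array(r.get_eef_rot());t=np.array(r.get_position())
for n in("top","scene","wrist"):
    f=np.load(n+"0.npz");cal=viewer.calibration(n)
    if n=="wrist":
        T=cal["T_tool_cam"];cal=dict(cal,attitude=R@T[:3,:3],xyz=R@T[:3,3]+t)
    im=rect(f["p"],cal,.012);print(n)
    for k,c in COA.items(): print(" ",k,np.round(fitc(im,c,38),4))
    P,m=cloud(f["d"],cal)
    for o in caps(P,m,f["p"]):print("  cap",*o)
E
```

```text
top
  red [ 0.2811  0.3311 41.8389]
  plain [ 0.3304  0.4008 60.    ]
  black [ 0.383   0.4754 46.6689]
  green [ 0.4605  0.5201 41.3964]
  cap [0.4577 0.5145 0.0198] [0.4572 0.5144 0.1191] [-0.032 -0.056] [ 47.  37. 190.]
  cap [0.3783 0.4761 0.0198] [0.3776 0.4755 0.1193] [-0.065 -0.029] [ 68. 133.  48.]
  cap [0.2829 0.3284 0.0201] [0.2831 0.3287 0.1193] [-0.017 -0.032] [29. 27. 26.]
scene
  red [ 0.2805  0.3346 21.9346]
  plain [ 0.3301  0.4028 40.1142]
  black [ 0.3825  0.4789 20.2553]
  green [ 0.4605  0.5234 20.2785]
  cap [0.4572 0.5175 0.02  ] [0.4548 0.5197 0.1193] [-0.08   0.044] [ 47.  44. 154.]
  cap [0.3773 0.4802 0.0197] [0.3766 0.4822 0.1195] [-0.081  0.077] [ 47. 108.  32.]
wrist
  red [ 0.2799  0.3358 34.9074]
  plain [ 0.329   0.4034 60.    ]
  black [ 0.3814  0.4794 46.4971]
  green [ 0.4588  0.5235 46.0373]
  cap [0.3778 0.4792 0.0199] [0.3745 0.4805 0.1175] [-0.079  0.022] [ 69. 150.  50.]
```

View pics/rectw.png

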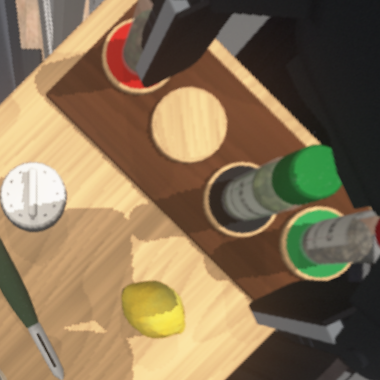

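The wrist view shows the same layout. The cameras agree to about 2 mm in x and 3–5 mm in y, so I average them. Now I check reachability.

```bash
cat > act.py <<'E'
from rig import r,jaws,inverse_kinematics,viewer,job
from vis import *
C=dict(red=(.2805,.3340),plain=(.3298,.4023),black=(.3823,.4779),green=(.4600,.5223))
def Rz(deg):
    a=np.radians(deg);return np.array([[-np.sin(a),np.cos(a),0],[np.cos(a),np.sin(a),0],[0,0,-1.]])
ZG,ZH=.267,.405
E
python3 - <<'E'
from act import *
for phi in(-45,135):
  for k,c in C.items():
    for z in(ZG,ZH):
        q=inverse_kinematics([*c,z],Rz(phi));print(phi,k,z,None if q is None else np.round(q,0))
E
```

```text
-45 red 0.267 [ 42.  12. -31.  48.   0. 177.]
-45 red 0.405 [ 42.   6. -16.  68.   0. 177.]
-45 plain 0.267 [ 44.  20. -19.  51.   0. 179.]
-45 plain 0.405 [ 44.  15.  -4.  70.   0. 179.]
-45 black 0.267 [  45.   30.   -3.   57.    0. -180.]
-45 black 0.405 [  45.   26.   12.   75.    0. -180.]
-45 green 0.267 [ 43.  39.  14.  64.   0. 178.]
-45 green 0.405 [ 43.  38.  31.  83.   0. 178.]
135 red 0.267 [ 42.  12. -31.  48.   0.  -3.]
135 red 0.405 [ 42.   6. -16.  68.   0.  -3.]
135 plain 0.267 [ 44.  20. -19.  51.   0.  -1.]
135 plain 0.405 [44. 15. -4. 70.  0. -1.]
135 black 0.267 [45. 30. -3. 57.  0.  0.]
135 black 0.405 [45. 26. 12. 75.  0.  0.]
135 green 0.267 [43. 39. 14. 64.  0. -2.]
135 green 0.405 [43. 38. 31. 83.  0. -2.]
```

```bash
cat >> act.py <<'E'
R0=Rz(135)
def pick(xy):
    jaws.command_gripper(.08)
    r.reach([*xy,.33],R0) if r.get_position()[2]<.36 else r.reach([*xy,ZH],R0)
    r.move_l([*xy,ZG],velocity=.12)
    f0=np.array(r.get_wrist_force());jaws.command_gripper(.0,30)
    print("grip",r.get_grip_width(),r.get_grip_force(),"dF",np.round(np.array(r.get_wrist_force())-f0,1))
    p=r.get_position();r.move_l([*p[:2],ZH],velocity=.2);print("lifted",r.get_grip_width())
def place(xy):
    r.move_l([*xy,ZH],velocity=.2)
    r.move_l([*xy,ZG+.008],velocity=.15)
    hit=r.move_l([*xy,ZG-.006],velocity=.02,threshold=3)
    print("hit",hit,np.round(r.get_position(),4),np.round(r.get_wrist_force(),1))
    jaws.command_gripper(.075);r.pause(.3)
    r.move_l([*xy,ZH],velocity=.2);print("t",r.get_clock())
def snap(tag,names=("top","scene")):
    for n in names:
        p,d=viewer.read_camera(n);cal=viewer.calibration(n)
        if n=="wrist":
            T=cal["T_tool_cam"];R=np.array(r.get_eef_rot());cal=dict(cal,attitude=R@T[:3,:3],xyz=R@T[:3,3]+np.array(r.get_position()))
        cv2.imwrite(f"pics/{tag}_{n}.png",p);print(n)
        cv2.imwrite(f"pics/{tag}_{n}_rect.png",rect(p,cal,.012))
        P,m=cloud(d,cal)
        for o in caps(P,m,p):print("  cap",*o)
E
python3 - <<'E'
from act import *
pick((.4570,.5166))
snap("held",("scene",))
E
```

```text
grip 0.03959404254057956 30.463069081306458 dF [-0.2  0.6  2.9]
lifted 0.03951320556905538
scene
  cap [0.2832 0.3325 0.0205] [0.2817 0.3351 0.1194] [-0.027  0.072] [39. 40. 42.]
  cap [0.3766 0.4794 0.0197] [0.3756 0.4809 0.1194] [-0.086  0.059] [ 45. 105.  30.]
```

View pics/held_scene.png

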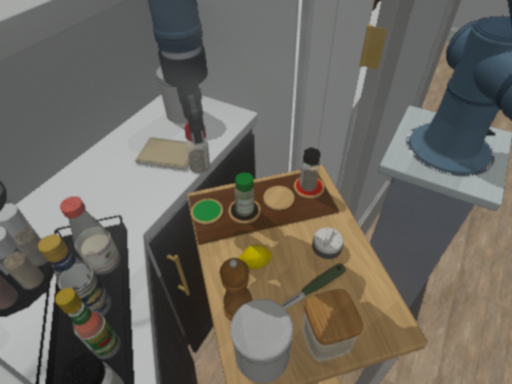

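The red bottle (190,140) hangs upright in the gripper and the green coaster (207,211) is empty. I place it on plain and check.

```bash
python3 - <<'E'
from act import *
place(C["plain"])
pick((.3778,.4784))
snap("p1")
E
```

```text
hit True [0.3298 0.4027 0.2675] [-1.7 -0.1  4.2]
t 8.4417
grip 0.03951373460747279 30.427991151809692 dF [0.9 0.  4.1]
lifted 0.039643912663323316
top
scene
  cap [0.283  0.3321 0.0205] [0.2818 0.3349 0.1196] [-0.027  0.051] [38. 39. 41.]
  cap [0.3306 0.4039 0.0198] [0.3294 0.4068 0.1193] [-0.051  0.049] [ 31.  26. 146.]
```

View pics/p1_scene.png

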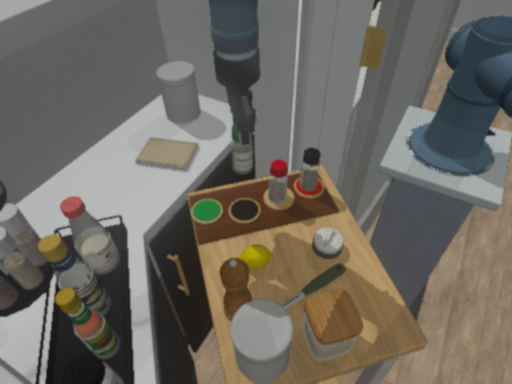

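Red now stands upright on plain (280,185), about 1 mm off centre. Green is held at (240,145), with the green and black coasters empty. Continuing.

```bash
python3 - <<'E'
from act import *
place(C["green"])
pick((.2824,.3315))
place(C["black"])
pick((.3303,.4033))
place(C["red"])
r.reach([.27,.30,ZH],R0)
snap("end",("top","scene","wrist"))
f={}
for n in("top","scene"):
    im=cv2.imread(f"pics/end_{n}_rect.png");print(n)
    for k,c in COA.items():print(" ",k,np.round(fitc(im,c,38),4))
print(r.get_clock())
E
```

```text
hit True [0.4603 0.5225 0.2677] [ 0.8 -0.6  3.9]
t 15.5
grip 0.03934070953863977 30.16022890806198 dF [-0.3 -0.7  5.6]
lifted 0.03940240144908996
hit True [0.3826 0.4782 0.2677] [-0.1 -0.7  5.5]
t 23.4417
grip 0.03918238272711138 30.302456617355347 dF [0.5 1.6 3.2]
lifted 0.03895068262361641
hit True [0.2808 0.3343 0.2676] [ 0.2 -1.   5.6]
t 30.3583
top
  cap [0.4606 0.5208 0.0198] [0.4599 0.5204 0.1191] [-0.053 -0.007] [ 68. 131.  47.]
  cap [0.3842 0.4754 0.0199] [0.3838 0.4756 0.1193] [-0.006 -0.037] [30. 27. 27.]
  cap [0.2826 0.333  0.0199] [0.2826 0.3334 0.1193] [-0.013 -0.03 ] [ 47.  37. 190.]
scene
  cap [0.282  0.3356 0.0202] [0.2803 0.3386 0.1193] [-0.046  0.066] [ 33.  29. 141.]
  cap [0.3827 0.478  0.0201] [0.3814 0.4811 0.1194] [-0.043  0.056] [36. 38. 39.]
  cap [0.459  0.5223 0.0205] [0.4578 0.5249 0.1193] [-0.105  0.071] [ 55. 109.  43.]
wrist
  cap [0.2825 0.335  0.0199] [0.2817 0.3341 0.1177] [-0.027 -0.064] [ 54.  50. 232.]
top
  red [ 0.2811  0.3312 56.4014]
  plain [ 0.3302  0.4008 60.    ]
  black [ 0.3828  0.4754 34.6303]
  green [ 0.4604  0.52   37.615 ]
scene
  red [ 0.2805  0.3347 20.7717]
  plain [ 0.3301  0.4029 38.8295]
  black [ 0.3825  0.4787 18.6704]
  green [ 0.4605  0.5235 21.1968]
30.775
```

View pics/end_scene.png

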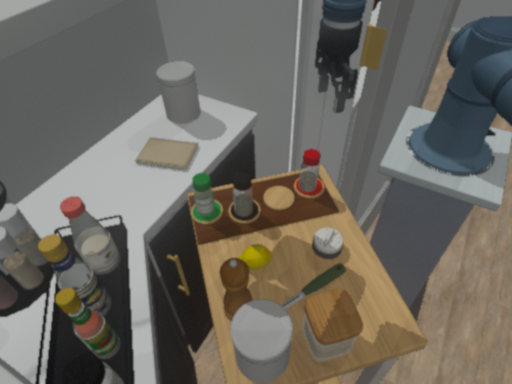

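All three bottles stand upright on their matching coasters: green (205,200), black (243,200), red (311,175). Each is within about 2 mm of centre, and the gripper is clear.

```bash
python3 -c "
from rig import job
print(job.finish_job())"
```

```text
the job is handed in; nothing more can be done
None
```

The red, green and black bottles each stand upright on their matching coasters, within about 2 mm of centre by the cameras; none was knocked over, and I handed the job in at about 31 s.

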